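Nest tapered sleeves loosely in a channel rack

ROBOT

A 6-joint arm with a two-finger parallel gripper is mounted at the origin on a cart in front of the work surface, level with it; the furniture and walls round the work are solid. World frame = base frame: x ahead of the robot, y to its left, z up, the work surface at z = 0. Lengths are in mm, angles in rad, forces in N, time in s.
With the tool pointing down it reaches from about 300 to 775 mm from the base axis. Payload 14.6 kg.
Tool frame: the origin (TCP) lies midway between the tips of the shut fingers; the grasp point (between the pads) lies 19 mm behind it; z points along the fingers, y is the line along which they close (so a half turn about z gives the same grasp; the last joint's range is limited). The gripper opens to 94 mm and grips with 3 to 60 N. Pads are 16 mm wide; open, the fingers measure 119 mm over their backs; the gripper's body (75 mm by 177 mm) begins 78 mm behind the grasp point.
Start: joints at [-1.235, 0.3, 1.521, -0, 1.321, -0.067], TCP at [215.59, -505.975, 205.446] pointing down, gripper open.
Joint ranges: [-3.03, 3.03], [-0.79, 2.21], [0.23, 2.52], [-1.04, 4.18], [0, 3.07], [-2.55, 2.55]. Speed limits (rad/s): [2.22, 2.22, 2.57, 3.14, 3.14, 3.14].

INTERFACE

Orientations are given as [roll, pitch, yaw] about the fixed x, y, z axes, in that order (R = Rz(yaw) Ry(pitch) Rx(roll)).
In Python, from cell import manip, camera gives the robot as it stands.
- The arm moves only by the tool move_arm, never from a script. Its arguments are lists of equal length, an entry for each row: "dp": the shift along the world's x, y, z in mm, a list of three; "rotation": the turn, a rotation vector about the world's x, y, z in rad, a list of three; "hand": the opening, from 0 (shut) to 1 (fully open). A call has 1 to 10 rows; each row shifts and turns the commanded pose from where the row before left it; what a row does not reach is not made up. A row lasts 1/8 s, in which the tool goes at most 62.5 mm and 10.7 degrees, less where a joint would pass 70% of its speed; a pose out of reach is approached as far as the arm can. A call with a gripper value outside its range is refused whole. The fingers move at their own pace and stop on an object; "newtons" is the grip in N (left out, the last holds). Time passes only in rows, so rows that do not move let the fingers close. It gives the time, the measured TCP pose, the force, the opening and the grip force at its end, in the units of the state.
- manip.read_state(): the state, without advancing time (a new reading comes with each control period).
- camera(name): name is "side" or "top" or "wrist"; returns a dict with "image" (480x640x3 uint8, red, green, blue), "fx", "fy", "cx", "cy" (pixels), "R" (3x3) and "t" (3): a world point X has camera coordinates R X + t; the wrist camera has in their place "mount" (4x4, takes a point from camera to tool coordinates, whose origin is the TCP and whose axes are the flange's). Camera axes: x right, y down, z forward; pixel columns grow to the right and rows downward; lengths in mm; the calibration is good to about 2 mm. A picture is of the moment at which its call begins: read the wrist's pose just before it. There is no depth.
- manip.sign_off(): hands the job in; it is judged then, once.
The state is a dict: "clock": time; "joints": joint angles; "qd": joint speeds; "effort": joint torques, N m; "eef_pos": TCP position; "eef_rot": TCP orientation; "wrist_force": force on the tool from outside, world axes, zero at the start; "moment": the same for the moment, N m; "finger_gap": finger opening in mm; "finger_force": force on a finger pad.
Only numpy, scipy, OpenCV 4.12 (cv2) and the standard library are available. Lean on these libraries where they do the work, as an engineer would, in place of code of your own. Each camera call takes 0.05 s, during which the arm holds its last target. There are 200 camera calls.

TASK

Put the three tapered sleeves away in the channel rack, nested loosely in a row: first slide the middle sleeve along the channel, under the bridge, so that its nose enters the end sleeve; then lay the spare sleeve from the blue ledge in the channel behind it, nose the same way, and slide its nose into the middle sleeve. Leave a gap of about 11 mm between neighbouring square collars each time and never let the cones wedge, leave the end sleeve at its stop, and last push the bolt fully across behind the sleeves. Leave the beaker, the weighing bottle and the white stopper alone.

Things in the scene. Friction and masses are not known exactly. Their poses are not given: they have to be found in the camera images.
- rack: Fixed grey channel rack on the beige mat (its top is at z = 4.5 mm). Origin at the mat's height in the middle of the channel's width; the channel runs along its own y, from the end stop (inner face y = -142 mm) to the open end (y = +190 mm). Its floor is 6 mm above the mat and 46 mm wide (x -23 to +23 mm); side walls 6 mm thick, tops 18 mm above the mat.
- rack_bridge (a point): Middle of the bridge's top, 57 mm above the mat. The bridge crosses the rack's channel from the rack's y = -52 to -28 mm; the opening under it reaches to 52 mm above the mat (a lying collar's top is at 48 mm).
- end_sleeve: End sleeve, lying in the channel, nose tip at the end stop. All three sleeves are alike, bare aluminium, about 0.18 kg: square collar 42 x 42 mm, 46 mm long (own y); a round conical nose sticks out 28 mm from the front face toward own -y, 27 mm thick at the collar, 18 mm at the tip; the rear face (+y) has a conical bore, mouth 26 mm wide, 34 mm deep. Origin under the collar's middle, on its underside.
- end_sleeve_mouth (a point): Centre of the end sleeve's bore mouth, in its rear face (23 mm behind the collar's middle, 27 mm above the mat). Axes are the sleeve's own; in the rack they lie like the rack's.
- mid_sleeve: Middle sleeve, like the end sleeve, lying in the channel behind it, nose toward it, near the bridge. It slides with plain friction and stays where it is left. Origin under the collar's middle, on its underside.
- mid_sleeve_mouth (a point): Centre of the middle sleeve's bore mouth, in its rear face, 27 mm above the mat. The sleeve can be pushed along by this face with shut fingers, tips about 16 to 24 mm above the mat.
- mid_sleeve_shoulder (a point): Centre of the middle sleeve's front collar face, where its nose begins (46 mm from its mouth point). The collar gap is the distance from the end sleeve's mouth to this point along the channel: at 28 mm the nose tip is at the mouth, at about 4 mm the cones touch and wedge.
- spare_sleeve: Spare sleeve, like the end sleeve, lying on the flat blue front ledge (z = 0, 70 mm wide, beside the mat), left of the rack, nose roughly to the right (own -y). Origin under the collar's middle, on its underside.
- spare_sleeve_center (a point): Centre of the spare sleeve's collar, 21 mm above its underside, 23 mm from shoulder and mouth. Axes are the sleeve's own, nose toward -y; grasp it across x (42 mm).
- spare_sleeve_shoulder (a point): Centre of the spare sleeve's front collar face, where its nose begins. The collar gap is the distance from the middle sleeve's mouth to this point along the channel; the cones wedge at about 4 mm.
- spare_sleeve_mouth (a point): Centre of the bore mouth in the spare sleeve's rear face. Once it lies in the channel it can be pushed by this face, finger tips about 16 to 24 mm above the mat. Keep the hand clear of the fixed grey instrument box left of and behind the open end of the rack (from x = 0.63 m, y = 0.08 to 0.41 m, 103 mm high).
- bolt (a joint): Sliding steel keeper bolt: 0 drawn back, 0.034 m fully across (its tip then at the channel's middle); moves toward the rack's +x, takes about 1.5 N, stays where left. Bar 11 mm wide, centred at the rack's y = 69 mm, 26 to 36 mm above the mat. Its guide stands on the -x wall at y = 54 to 84 mm, x = -38 to -31 mm, 45 mm high: lay the spare sleeve in behind it.
- bolt_knob (a point): On the bolt's upright round knob, 12 mm thick, standing to 58 mm above the mat; this point is on its axis 45 mm above the mat, 8 mm from the bar's rear end. Push the knob or the bar's end toward the rack's +x.
- beaker: Bystander: glass beaker, 43 mm wide, 56 mm high; origin at the centre of its underside.
- weighing_bottle: Bystander: open glass weighing bottle, 35 mm wide, 36 mm high; origin at the centre of its underside.
- stopper: Bystander: white tapered stopper, 25 mm wide, 26 mm high, alone on the mat; origin at the centre of its underside.

How it is judged:
By the outcome, as a careful person would: the job done as asked, in the order asked, and still so for the second after the job is handed in, with the robot touching nothing.
It also fails if it takes over 72 s, if anything falls off the work surface, if the arm or the gripper's body presses on something with over 40 N, if the wrist force passes 120 N, or if a joint passes its speed limit or range.

## Working session

There is one attempt and no reset: what is moved stays moved. The work goes in short steps, Python scripts to look and compute and a tool call to move; the robot and the scene stay as the last step left them, time stands still between calls to the robot, and variables do not carry over. Pictures are saved under pics/ and viewed, at most 10 in all, crops included, and the job is handed in when it is done.

Besides the shell and the picture viewer there is one more tool, called after "Request:" as name(argument=value, ...) on one line, values as JSON. move_arm: Moves the arm, as the interface text tells. Its arguments: {"type":"object","properties":{"dp":{"type":"array","items":{"type":"array","items":{"type":"number"}}},"rotation":{"type":"array","items":{"type":"array","items":{"type":"number"}}},"hand":{"type":"array","items":{"type":"number"}},"newtons":{"type":"number"}},"required":["dp","rotation","hand"]}

```bash
mkdir -p pics; cat > h.py <<'E'
import numpy as np, cv2
from scipy.spatial.transform import Rotation as Ro
from cell import manip, camera
def save(n,fn,crop=None,scale=1):
    c=camera(n); im=c["image"][:,:,::-1]
    if crop: x0,y0,x1,y1=crop; im=im[y0:y1,x0:x1]
    if scale!=1: im=cv2.resize(im,None,fx=scale,fy=scale,interpolation=cv2.INTER_CUBIC)
    cv2.imwrite("pics/"+fn,im); return c
def back(c,uv,z,pose=None):
    """pixel -> world at height z"""
    d=np.array([(uv[0]-c["cx"])/c["fx"],(uv[1]-c["cy"])/c["fy"],1])
    R=np.array(c["R"]);o=-R.T@np.array(c["t"]);d=R.T@d
    return o+d*(z-o[2])/d[2]
def proj(c,X):
    p=np.array(c["R"])@np.array(X,float)+np.array(c["t"]); return np.array([c["fx"]*p[0]/p[2]+c["cx"],c["fy"]*p[1]/p[2]+c["cy"]])
def wrist(fn=None):
    s=manip.read_state(); c=camera("wrist")
    M=np.eye(4);M[:3,:3]=Ro.from_euler('xyz',s["eef_rot"]).as_matrix();M[:3,3]=s["eef_pos"]
    W=np.linalg.inv(M@np.array(c["mount"])); c["R"]=W[:3,:3];c["t"]=W[:3,3]
    if fn: cv2.imwrite("pics/"+fn,c["image"][:,:,::-1])
    return c
E
python3 - <<'E'
from h import *
a=save("top","top.png");b=save("side","side.png")
for c in(a,b):print(c["fx"],c["fy"],c["cx"],c["cy"],np.round(c["R"],3).tolist(),np.round(c["t"],1))
print(manip.read_state())
E
```

```text
490.8464359494044 490.8464359494044 319.27690528459664 244.20100091442015 [[-0.246, -0.969, 0.001], [-0.946, 0.24, -0.217], [0.21, -0.055, -0.976]] [ 251.   572.7 1006. ]
473.4679197100974 473.4679197100974 322.04050107193467 246.10134322412344 [[-0.841, -0.541, 0.015], [-0.371, 0.557, -0.743], [0.394, -0.631, -0.669]] [568.6 218.7 957.3]
{'clock': 0.1, 'joints': array([-1.23462045e+00,  3.00384389e-01,  1.52149744e+00,  3.51871673e-05,
        1.32071202e+00, -6.66357974e-02]), 'qd': array([ 1.98338798e-04, -1.07042470e-03, -1.27327599e-03,  7.10511683e-05,
        1.67828968e-03, -6.07653339e-04]), 'effort': array([ 6.24011627e-04, -5.32642436e+01, -3.53285766e+01,  7.09484727e-02,
        2.34511297e-02, -5.03121760e-05]), 'eef_pos': array([ 215.51549833, -505.76771182,  204.96927796]), 'eef_rot': array([-3.14059595e+00, -1.00674206e-04,  4.02802896e-01]), 'wrist_force': array([ 0.0592609 , -0.23421733, -0.15818119]), 'moment': array([ 0.00337394,  0.05855619, -0.04502188]), 'finger_force': 0.0, 'finger_gap': 93.97551598912898}
```

View pics/top.png

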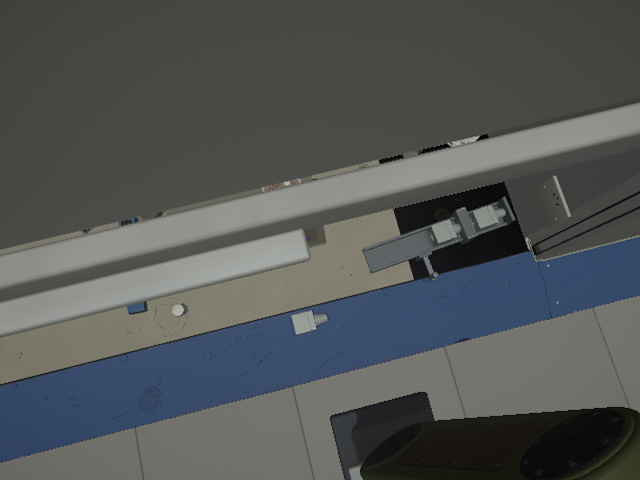

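View pics/side.png

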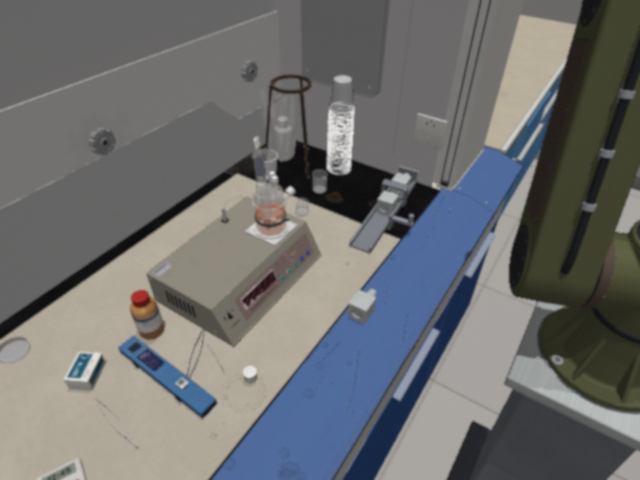

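The rack is at top (365-512, 198-270), with the spare sleeve at top (304,322) and side (362,304). I'll enlarge both areas.

```bash
python3 - <<'E'
from h import *
def up(n,x0,y0,x1,y1,s):
    im=camera(n)["image"][y0:y1,x0:x1,::-1]; return cv2.resize(im,None,fx=s,fy=s,interpolation=cv2.INTER_CUBIC)
cv2.imwrite("pics/a.png",np.vstack([up("top",355,190,525,285,4.7),]))
A=up("top",355,185,525,285,4.5);cv2.imwrite("pics/a.png",A)
B=up("side",340,160,440,330,3.5);C=up("top",280,295,340,350,6)
D=np.zeros((max(B.shape[0],C.shape[0]),B.shape[1]+C.shape[1],3),np.uint8);D[:B.shape[0],:B.shape[1]]=B;D[:C.shape[0],B.shape[1]:]=C
cv2.imwrite("pics/b.png",D)
for n in("top","side"):
    c=camera(n);print(n,-np.array(c["R"]).T@np.array(c["t"]))
E
```

```text
top [ 392.32274912  161.05712708 1105.93839898]
side [182.64271291 789.58605276 794.22826792]
```

View pics/a.png

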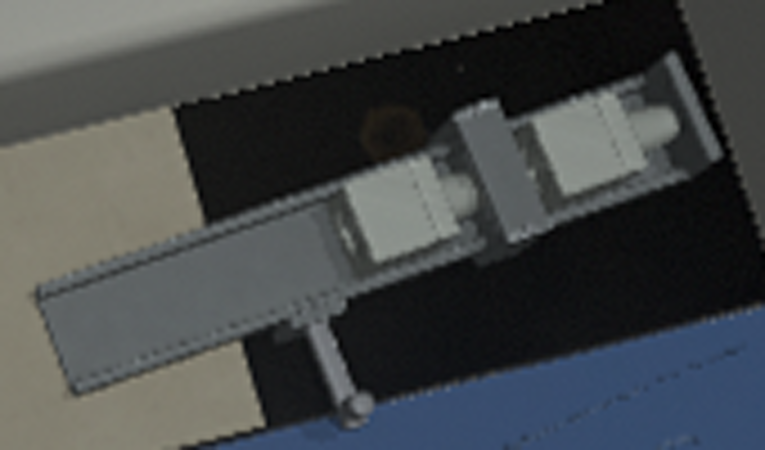

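View pics/b.png

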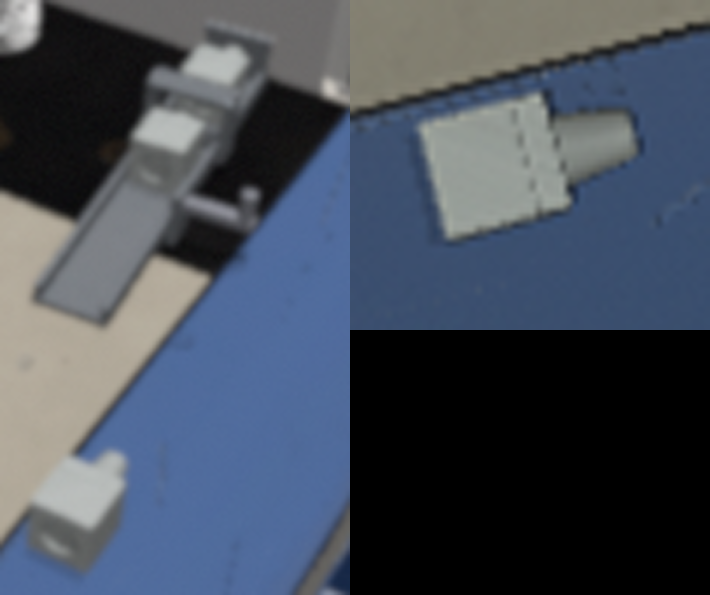

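The top crop shows the rack's open-end corners at (38,290) and (75,393), the bridge at about (503,170), the mid sleeve top at (342-465, 152-265), the end sleeve top at (530-648, 92-198), and the knob at (355,405). The spare lies on the ledge with its nose to the right, corners as used below.

```bash
python3 - <<'E'
from h import *
c=camera("top")
def A(l,z):return np.array([back(c,(355+x/4.5,185+y/4.5),z)[:2] for x,y in l])
def C(l,z):return np.array([back(c,(280+(x-350)/6,295+y/6),z)[:2] for x,y in l])
for n,P in dict(open=A([(38,290),(75,393)],22.5),bridge=A([(455,115),(497,100),(548,222),(512,243)],61.5),mid=A([(342,192),(375,265),(465,235),(430,152)],52.5),end=A([(530,128),(570,198),(648,165),(610,92)],52.5),knob=A([(355,405)],62.5),spare=C([(418,122),(447,240),(572,207),(545,93)],42),sptip=C([(635,137)],21)).items():
    print(n,P.round(1).tolist(),P.mean(0).round(1))
E
```

```text
open [[589.3, 6.7], [534.4, 2.8]] [561.8   4.7]
bridge [[616.7, -210.0], [618.9, -232.4], [553.8, -237.4], [548.1, -217.1]] [ 584.4 -224.2]
mid [[594.6, -147.2], [555.4, -152.0], [559.0, -199.3], [603.5, -195.4]] [ 578.1 -173.5]
end [[603.1, -247.2], [564.1, -255.1], [570.7, -297.8], [611.0, -291.6]] [ 587.2 -272.9]
knob [[490.7, -119.5]] [ 490.7 -119.5]
spare [[484.1, 198.2], [441.1, 198.0], [441.4, 152.1], [483.0, 151.6]] [462.4 175. ]
sptip [[461.2, 123.4]] [461.2 123.4]
```

Request:
move_arm(dp=[[10, 38, 0], [10, 38, 0], [10, 38, 0], [10, 38, 0], [10, 38, 0], [10, 38, 0], [10, 38, 0], [10, 38, 0], [0, 0, 0]], rotation=[[0, 0, 0.157], [0, 0, 0.157], [0, 0, 0.157], [0, 0, 0.157], [0, 0, 0.157], [0, 0, 0.157], [0, 0, 0.157], [0, 0, 0.157], [0, 0, 0]], hand=[0, 0, 0, 0, 0, 0, 0, 0, 0])

```text
clock: 1.58
eef_pos: [296.0, -200.6, 205.8]
eef_rot: [3.141, 0.001, 1.663]
wrist_force: [-0.2, -0.3, 0.1]
finger_gap: 7.1
finger_force: 0.0
```

Request:
move_arm(dp=[[40, 12, -8], [40, 12, -8], [40, 12, -8], [40, 12, -8], [40, 12, -8], [40, 12, -8], [37, 14, -8], [0, 0, 0]], rotation=[[0, 0, 0], [0, 0, 0], [0, 0, 0], [0, 0, 0], [0, 0, 0], [0, 0, 0], [0, 0, 0], [0, 0, 0]], hand=[0, 0, 0, 0, 0, 0, 0, 0])

```text
clock: 2.58
eef_pos: [573.6, -116.1, 147.8]
eef_rot: [-3.14, -0.001, 1.658]
wrist_force: [0.4, -0.7, -0.2]
finger_gap: 0.6
finger_force: 0.0
```

```bash
python3 - <<'E'
from h import *
s=manip.read_state();print(s["eef_pos"],s["eef_rot"],s["joints"].round(2))
c=wrist("w1.png");print(np.round(c["mount"],2).tolist(),c["fx"],c["cx"],c["cy"])
def W(x,y,z):return np.r_[np.array([579.6,-183.7])+x*np.array([.9957,.0924])+y*np.array([-.0924,.9957]),z]
for p in[(0,10,52.5),(0,-91,52.5),(0,-40,61.5),(-83,69,62.5)]:print(p,proj(c,W(*p)))
E
```

```text
[ 573.61312427 -116.10804491  147.76801506] [-3.13984888e+00 -5.79387521e-04  1.65792978e+00] [-0.26  0.43  1.48 -0.    1.23 -0.35]
[[0.0, -0.96, -0.28, 81.82], [1.0, 0.0, -0.0, 0.06], [0.0, -0.28, 0.96, -180.04], [0.0, 0.0, 0.0, 1.0]] 365.43699333976554 322.31062166038174 238.70010216923555
(0, 10, 52.5) [322.5847036  308.23084432]
(0, -91, 52.5) [323.11500646 409.38642969]
(0, -40, 61.5) [322.84983466 366.91457608]
(-83, 69, 62.5) [212.93167843 244.14610628]
```

View pics/w1.png

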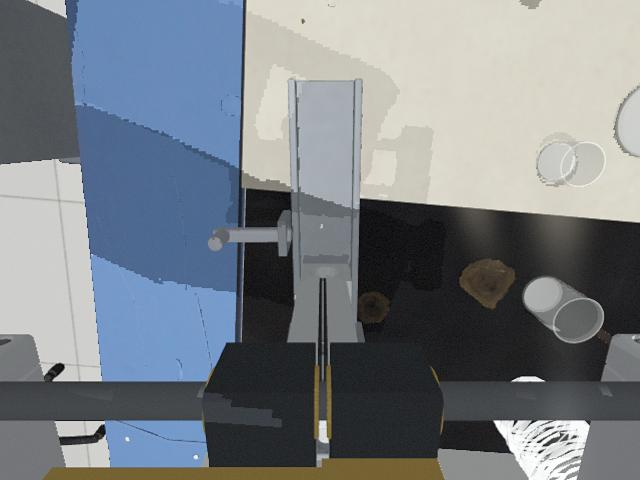

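The wrist view looks down the channel from behind: open end at row 80 (wall tops, columns 290-362), knob top at (215,243), mid sleeve rear face bottom edge around row 263, fingers over the channel centre.

```bash
python3 - <<'E'
from h import *
c=wrist("w1.png")
o=np.array([579.6,-183.7]);ex=np.array([.9957,.0924]);ey=np.array([-.0924,.9957])
def r(u,v,z):
    d=back(c,(u,v),z)[:2]-o; print((u,v,z),(d@ex).round(1),(d@ey).round(1))
r(290,80,22.5);r(362,80,22.5);r(290,200,22.5);r(361,200,22.5);r(215,243,62.5);r(320,263,10.5);r(320,280,52.5)
cv2.imwrite("pics/w1c.png",cv2.resize(c["image"][180:340,240:400,::-1],None,fx=3.7,fy=3.7,interpolation=cv2.INTER_CUBIC))
E
```

```text
(290, 80, 22.5) -25.3 188.8
(362, 80, 22.5) 30.4 188.5
(290, 200, 22.5) -28.1 95.0
(361, 200, 22.5) 31.9 94.7
(215, 243, 62.5) -82.5 69.3
(320, 263, 10.5) -3.3 34.0
(320, 280, 52.5) -3.0 34.6
```

View pics/w1c.png

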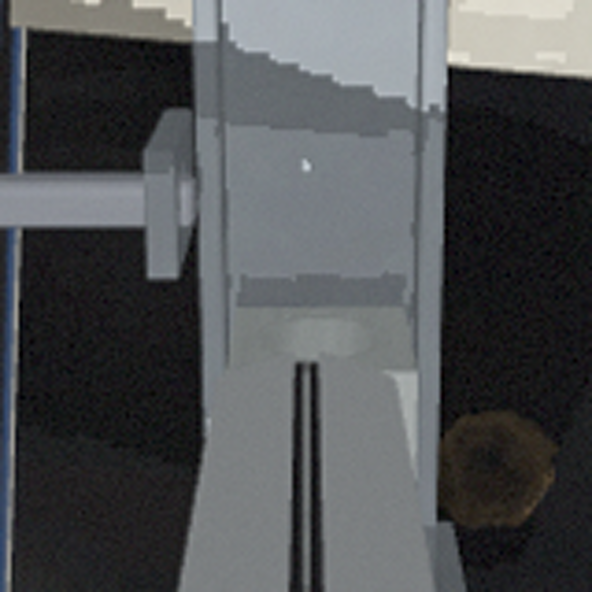

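Request:
move_arm(dp=[[0, 0, -40], [0, 0, -40], [0, 0, -30], [1, 0, -12], [0, 0, 0]], rotation=[[0, 0, 0], [0, 0, 0], [0, 0, 0], [0, 0, 0], [0, 0, 0]], hand=[0, 0, 0, 0, 0])

```text
clock: 3.3
eef_pos: [573.5, -116.5, 27.8]
eef_rot: [3.142, 0.0, 1.658]
wrist_force: [1.2, -0.6, 0.1]
finger_gap: 0.3
finger_force: 0.0
```

Request:
move_arm(dp=[[1, -11, -3], [1, -10, 0], [0.5, -6, 0], [0.5, -6, 0], [0.5, -6, 0], [0.5, -6, 0], [0.5, -6, 0], [0.5, -6, 0], [0.4, -5, 0], [0, 0, 0]], rotation=[[0, 0, 0], [0, 0, 0], [0, 0, 0], [0, 0, 0], [0, 0, 0], [0, 0, 0], [0, 0, 0], [0, 0, 0], [0, 0, 0], [0, 0, 0]], hand=[0, 0, 0, 0, 0, 0, 0, 0, 0, 0])

```text
clock: 4.55
eef_pos: [578.9, -178.6, 24.2]
eef_rot: [-3.141, 0.0, 1.658]
wrist_force: [-0.5, -0.6, -0.7]
finger_gap: 0.3
finger_force: 0.0
```

```bash
python3 - <<'E'
from h import *
def up(n,x0,y0,x1,y1,s):
    im=camera(n)["image"][y0:y1,x0:x1,::-1]; return cv2.resize(im,None,fx=s,fy=s,interpolation=cv2.INTER_CUBIC)
B=up("side",340,155,430,255,5);C=up("top",430,190,520,250,3.8)
D=np.zeros((max(B.shape[0],C.shape[0]),B.shape[1]+C.shape[1],3),np.uint8);D[:B.shape[0],:B.shape[1]]=B;D[:C.shape[0],B.shape[1]:]=C
cv2.imwrite("pics/d.png",D);print(D.shape)
E
```

```text
(500, 792, 3)
```

View pics/d.png

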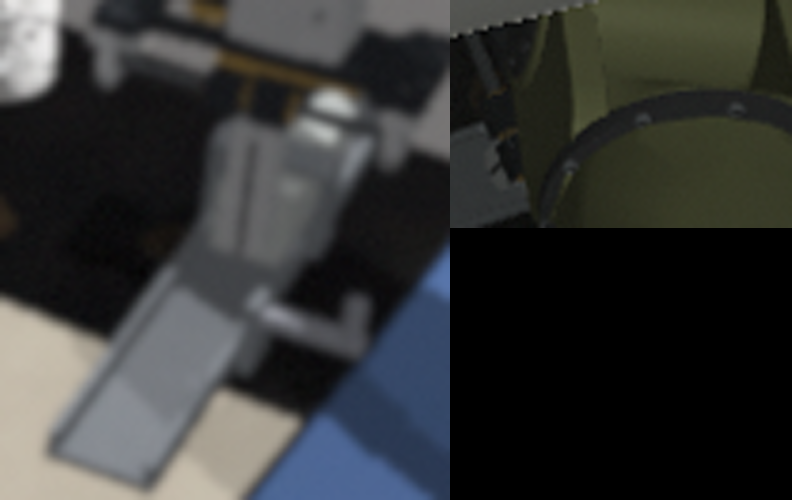

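Request:
move_arm(dp=[[0.3, -3, 0], [0.3, -3, 0], [0, 0, 0], [-1, 11, 0], [-1, 11, 0], [-1, 10, 40], [-2, 10, 40], [-15, 38, 30], [-20, 50, 0], [-20, 50, 0]], rotation=[[0, 0, 0], [0, 0, 0], [0, 0, 0], [0, 0, 0], [0, 0, 0], [0, 0, 0], [0, 0, 0], [0, 0, 0], [0, 0, -0.04], [0, 0, -0.047]], hand=[0, 0, 0, 0, 0, 0, 0, 0, 0.5, 0.9])

```text
clock: 5.9
eef_pos: [518.7, -2.0, 134.8]
eef_rot: [3.141, 0.0, 1.57]
wrist_force: [1.3, 0.6, -0.1]
finger_gap: 17.1
finger_force: 0.0
```

Request:
move_arm(dp=[[-25, 50, 0], [-25, 50, 0], [-9, 22, 0], [0, 0, 0], [0, 0, 0]], rotation=[[0, 0, 0], [0, 0, 0], [0, 0, 0], [0, 0, 0], [0, 0, 0]], hand=[0.9, 0.9, 0.9, 0.9, 0.9])

```text
clock: 6.52
eef_pos: [460.8, 117.8, 134.5]
eef_rot: [3.141, 0.0, 1.572]
wrist_force: [0.5, -0.9, 0.8]
finger_gap: 67.0
finger_force: 0.0
```

```bash
python3 - <<'E'
from h import *
c=wrist(); print(manip.read_state()["eef_pos"])
A=cv2.resize(c["image"][:,:,::-1],None,fx=.625,fy=.625,interpolation=cv2.INTER_AREA)
A=cv2.resize(c["image"][80:400,180:500,::-1],(400,400))
im=camera("top")["image"][190:260,420:520,::-1];B=cv2.resize(im,(800-400,280),interpolation=cv2.INTER_CUBIC)
im=camera("side")["image"][155:215,370:430,::-1];C=cv2.resize(im,(300,300),interpolation=cv2.INTER_CUBIC)
D=np.zeros((600,800,3),np.uint8);D[:400,:400]=A;D[:280,400:]=B;D[290:590,400:700]=C
cv2.imwrite("pics/e.png",D)
E
```

```text
[460.83103812 117.4728932  134.44341206]
```

View pics/e.png

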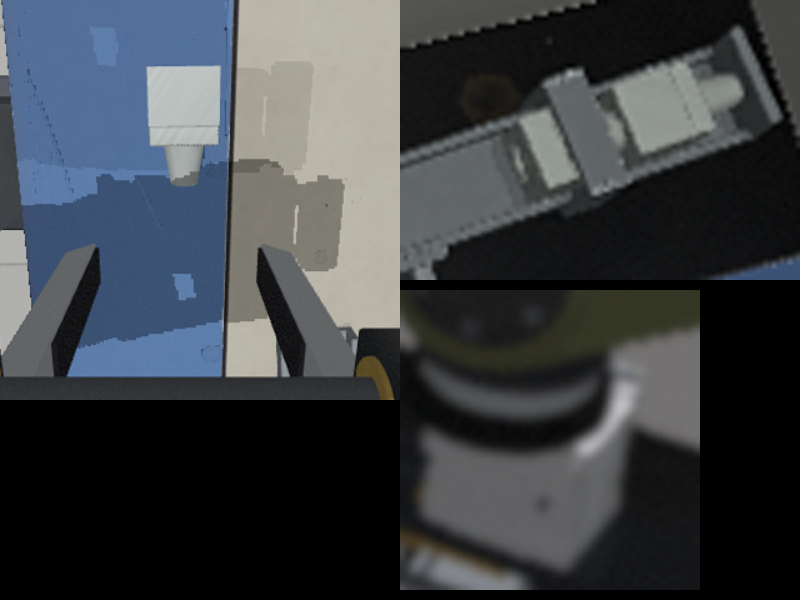

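The top view (right) shows the mid sleeve under the bridge, with rear top edge (518,125)-(550,187). The end sleeve's rear top edge is (612,96)-(646,150). The wrist view (left) shows the spare collar at (147-220, 66-145) with its tip at (185,185).

```bash
python3 - <<'E'
from h import *
c=wrist()
P=np.array([back(c,(180+x*.8,80+y*.8),42)[:2] for x,y in[(147,67),(220,66),(219,145),(150,144)]]);print(P.round(1).tolist(),P.mean(0),back(c,(180+185*.8,80+185*.8),21))
print((P[0]+P[1])/2,(P[2]+P[3])/2)
c=camera("top");ey=np.array([-.0924,.9957]);o=np.array([581.1,-183.5])
def T(l,z=52.5):
    q=[back(c,(420+(x-400)/4,190+y/4),z)[:2]-o for x,y in l];return [(float((p@ey).round(1)),float((p@[.9957,.0924]).round(1))) for p in q]
print("mid",T([(518,125),(550,187)]),"endrear",T([(612,96),(646,150)]),"endfront",T([(680,68),(715,135)]),"bridge",T([(548,80),(582,70),(625,180),(592,193)],61.5))
# expected pixel edges for ideal
ex=np.array([.9957,.0924])
for y in(-11,-13,-9,-68,-114):
    print(y,[((proj(c,np.r_[o+x*ex+y*ey,52.5])-[420,190])*4+[400,0]).round(0).tolist() for x in(-21,21)])
im=c["image"]
E
```

```text
[[443.0, 198.7], [484.8, 199.2], [485.4, 153.7], [444.0, 154.3]] [464.29924262 176.45887987] [465.42492947 123.4497711   21.        ]
[463.90893752 198.95153514] [464.68954773 153.96622461]
mid [(-9.5, 16.7), (-12.4, -21.9)] endrear [(-65.4, 14.6), (-70.8, -20.2)] endfront [(-107.8, 16.9), (-110.4, -25.1)] bridge [(-32.0, 33.5), (-52.0, 32.5), (-49.4, -33.1), (-29.5, -33.8)]
-11 [[547.0, 186.0], [518.0, 117.0]]
-13 [[550.0, 185.0], [521.0, 116.0]]
-9 [[544.0, 188.0], [514.0, 118.0]]
-68 [[642.0, 153.0], [612.0, 84.0]]
-114 [[718.0, 126.0], [687.0, 58.0]]
```

```bash
python3 - <<'E'
from h import *
o=np.array([581.1,-183.5]);ex=np.array([.9957,.0924]);ey=np.array([-.0924,.9957])
c=camera("top");g=np.mean([camera("top")["image"].astype(np.float32).mean(2) for _ in range(4)],0).astype(np.float32)
ys=np.arange(-125,15,1.);xs=np.arange(-14,15,2.)
uv=np.array([[proj(c,np.r_[o+x*ex+y*ey,52.5]) for x in xs] for y in ys]).astype(np.float32)
p=cv2.remap(g,uv[...,0],uv[...,1],cv2.INTER_LINEAR).mean(1)
for i in range(0,len(ys),10):print(ys[i],p[i:i+10].round().astype(int).tolist())
E
```

```text
-125.0 [100, 103, 107, 111, 113, 113, 113, 114, 115, 116]
-115.0 [117, 116, 121, 131, 140, 144, 146, 146, 147, 147]
-105.0 [148, 149, 147, 141, 137, 139, 142, 144, 146, 146]
-95.0 [146, 146, 146, 146, 146, 146, 147, 147, 147, 147]
-85.0 [147, 147, 147, 147, 147, 147, 147, 147, 147, 147]
-75.0 [147, 148, 148, 148, 149, 150, 146, 133, 112, 90]
-65.0 [75, 72, 78, 90, 100, 107, 111, 112, 111, 110]
-55.0 [107, 103, 101, 100, 99, 99, 99, 99, 99, 99]
-45.0 [99, 99, 99, 100, 100, 101, 101, 101, 101, 102]
-35.0 [102, 100, 92, 77, 69, 78, 99, 119, 134, 143]
-25.0 [148, 149, 149, 149, 149, 149, 149, 149, 149, 149]
-15.0 [150, 151, 148, 137, 116, 93, 76, 68, 65, 65]
-5.0 [67, 71, 80, 91, 96, 91, 83, 76, 75, 79]
5.0 [84, 86, 87, 88, 89, 91, 95, 98, 100, 101]
```

Request:
move_arm(dp=[[1, 29, -10], [1.5, 29, -20], [1, 1, -40], [0, 0, -34], [0, 0, -13], [0, 0, 0]], rotation=[[0, 0, 0.017], [0, 0, 0], [0, 0, 0], [0, 0, 0], [0, 0, 0], [0, 0, 0]], hand=[0.9, 0.9, 0.9, 0.9, 0.9, 0.9])

```text
clock: 7.78
eef_pos: [464.1, 176.9, 17.4]
eef_rot: [-3.141, 0.0, 1.589]
wrist_force: [0.2, -0.1, 1.4]
finger_gap: 84.6
finger_force: 0.0
```

Mid gap measures about 10.5-11 mm. Next I grip the spare and lift it.

Request:
move_arm(dp=[[0, 0, 0], [0, 0, 0], [0, 0, 0], [0, 0, 0], [0, 0, 0], [0, 0, 15], [0, 0, 35], [0, 0, 30], [0, 0, 0]], rotation=[[0, 0, 0], [0, 0, 0], [0, 0, 0], [0, 0, 0], [0, 0, 0], [0, 0, 0], [0, 0, 0.037], [0, 0, 0.037], [0, 0, 0]], hand=[0.3, 0.3, 0.3, 0.3, 0.3, 0.3, 0.3, 0.3, 0.3], newtons=25)

```text
clock: 8.9
eef_pos: [465.1, 177.4, 99.9]
eef_rot: [3.137, -0.001, 1.663]
wrist_force: [-0.3, 0.1, -1.7]
finger_gap: 41.7
finger_force: 25.0
```

Request:
move_arm(dp=[[17, -39, 0], [17, -39, 0], [17, -39, 0], [17, -40, 0], [18, -40, 0], [18, -39, 0], [0, 0, -20], [0, 0, 0], [0, 0, 0]], rotation=[[0, 0, 0], [0, 0, 0], [0, 0, 0], [0, 0, 0], [0, 0, 0], [0, 0, 0], [0, 0, 0], [0, 0, 0], [0, 0, 0]], hand=[0.3, 0.3, 0.3, 0.3, 0.3, 0.3, 0.3, 0.3, 0.3])

```text
clock: 10.02
eef_pos: [568.0, -58.5, 77.6]
eef_rot: [-3.141, -0.0, 1.663]
wrist_force: [-0.2, 0.6, -0.4]
finger_gap: 41.8
finger_force: 25.0
```

```bash
python3 - <<'E'
from h import *
print(manip.read_state()["eef_pos"],manip.read_state()["eef_rot"])
c=wrist("w3.png");o=np.array([581.1,-183.5]);ex=np.array([.9957,.0924]);ey=np.array([-.0924,.9957])
for y in(125,160,188):print(y,[proj(c,np.r_[o+x*ex+y*ey,22.5]).round(0).tolist() for x in(-29,-23,0,23,29)])
E
```

```text
[567.95189929 -58.5222131   77.56937482] [-3.14120693e+00 -1.67606189e-04  1.66303605e+00]
125 [[282.0, 259.0], [291.0, 259.0], [325.0, 259.0], [358.0, 259.0], [367.0, 259.0]]
160 [[280.0, 209.0], [290.0, 209.0], [325.0, 209.0], [360.0, 209.0], [369.0, 209.0]]
188 [[279.0, 165.0], [289.0, 165.0], [325.0, 165.0], [361.0, 165.0], [371.0, 165.0]]
```

View pics/w3.png

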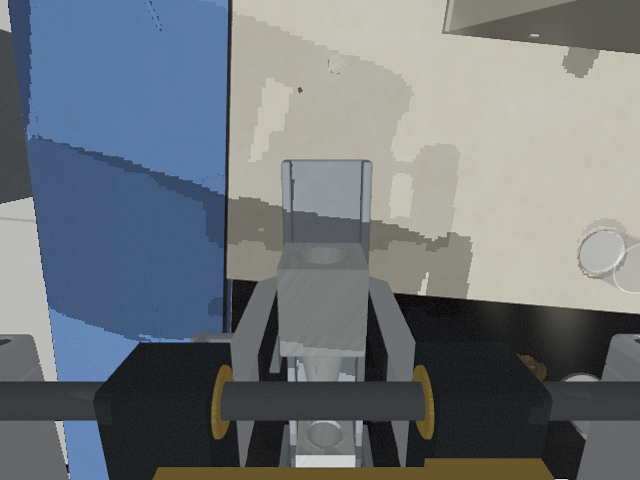

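The channel centre is at column ~326.5 and the sleeve at ~324, so I shift about 1.8 mm toward the rack's +x and lower.

Request:
move_arm(dp=[[1.8, 0.2, -10], [0, 0, -15], [0, 0, -10], [0, 0, -6], [0, 0, -4], [0, 0, -3], [0, 0, 0]], rotation=[[0, 0, 0], [0, 0, 0], [0, 0, 0], [0, 0, 0], [0, 0, 0], [0, 0, 0], [0, 0, 0]], hand=[0.3, 0.3, 0.3, 0.3, 0.3, 0.3, 0.3])

```text
clock: 10.95
eef_pos: [569.9, -58.8, 29.4]
eef_rot: [-3.142, 0.0, 1.663]
wrist_force: [-0.1, 1.0, -1.6]
finger_gap: 41.8
finger_force: 25.0
```

Request:
move_arm(dp=[[0, 0, -1], [0, 0, 0], [0, 0, 0], [0, 0, 0], [0, 0, 0], [0, 0, 15], [0, 0, 30], [0, 0, 0]], rotation=[[0, 0, 0], [0, 0, 0], [0, 0, 0], [0, 0, 0], [0, 0, 0], [0, 0, 0], [0, 0, 0], [0, 0, 0]], hand=[0.3, 0.65, 0.65, 0.65, 0.65, 0.65, 0.65, 0])

```text
clock: 11.95
eef_pos: [571.2, -59.0, 76.4]
eef_rot: [3.137, 0.001, 1.663]
wrist_force: [-0.3, 0.3, 1.0]
finger_gap: 54.2
finger_force: 0.0
```

Request:
move_arm(dp=[[-2, 24, 10], [-2.5, 23, 0], [0, 0, 0], [0, 0, -20], [0, 0, -25], [0, 0, -16], [0, 0, 0]], rotation=[[0, 0, 0], [0, 0, 0], [0, 0, 0], [0, 0, 0], [0, 0, 0], [0, 0, 0], [0, 0, 0]], hand=[0, 0, 0, 0, 0, 0, 0])

```text
clock: 12.82
eef_pos: [564.8, -12.1, 21.4]
eef_rot: [-3.14, -0.0, 1.662]
wrist_force: [0.1, -0.9, 0.5]
finger_gap: 0.4
finger_force: 0.0
```

Request:
move_arm(dp=[[2, -6, 3], [0.5, -6, 0], [0.7, -8, 0], [0.9, -10, 0], [0.9, -10, 0], [0.9, -10, 0], [0.9, -10, 0], [0.9, -10, 0], [0.9, -10, 0], [0.7, -8, 0]], rotation=[[0, 0, 0], [0, 0, 0], [0, 0, 0], [0, 0, 0], [0, 0, 0], [0, 0, 0], [0, 0, 0], [0, 0, 0], [0, 0, 0], [0, 0, 0]], hand=[0, 0, 0, 0, 0, 0, 0, 0, 0, 0])

```text
clock: 14.08
eef_pos: [574.7, -100.4, 25.4]
eef_rot: [-3.142, -0.0, 1.663]
wrist_force: [-0.4, 2.8, 2.5]
finger_gap: 0.5
finger_force: 1.4
```

Request:
move_arm(dp=[[0.5, -5, 0], [0.5, -5, 0], [0.4, -5, 0], [0.4, -5, 0], [0.4, -4, 0], [0, 0, 0]], rotation=[[0, 0, 0], [0, 0, 0], [0, 0, 0], [0, 0, 0], [0, 0, 0], [0, 0, 0]], hand=[0, 0, 0, 0, 0, 0])

```text
clock: 14.82
eef_pos: [576.9, -124.2, 25.4]
eef_rot: [-3.142, 0.0, 1.662]
wrist_force: [0.8, -0.4, 0.7]
finger_gap: 0.4
finger_force: 0.0
```

Request:
move_arm(dp=[[-1, 11, 0], [-1, 11, 0], [-1, 10, 40], [-2, 10, 40], [-15, 38, 30], [-20, 50, 0], [-20, 50, 0], [-25, 40, 0], [-15, 20, 0], [0, 0, 0]], rotation=[[0, 0, 0], [0, 0, 0], [0, 0, 0], [0, 0, 0], [0, 0, 0], [0, 0, 0], [0, 0, 0], [0, 0, 0], [0, 0, 0], [0, 0, 0]], hand=[0, 0, 0, 0, 0, 0, 0, 0, 0, 0])

```text
clock: 16.08
eef_pos: [476.0, 117.7, 135.6]
eef_rot: [3.141, -0.0, 1.666]
wrist_force: [0.2, -0.9, -0.6]
finger_gap: 0.6
finger_force: 0.0
```

```bash
cat > prof.py <<'E'
from h import *
o=np.array([581.1,-183.5]);ex=np.array([.9957,.0924]);ey=np.array([-.0924,.9957])
c=camera("top");im=c["image"];g=np.mean([camera("top")["image"].astype(np.float32).mean(2) for _ in range(4)],0).astype(np.float32)
ys=np.arange(-125,75,1.);xs=np.arange(-14,15,2.)
uv=np.array([[proj(c,np.r_[o+x*ex+y*ey,52.5]) for x in xs] for y in ys]).astype(np.float32)
p=cv2.remap(g,uv[...,0],uv[...,1],cv2.INTER_LINEAR).mean(1)
for i in range(0,len(ys),10):print(ys[i],p[i:i+10].round().astype(int).tolist())
cv2.imwrite("pics/t2.png",cv2.resize(im[185:285,355:525,::-1],None,fx=4.5,fy=4.5,interpolation=cv2.INTER_CUBIC))
print(manip.read_state()["eef_pos"])
E
python3 prof.py
```

```text
-125.0 [100, 104, 108, 111, 113, 114, 114, 114, 116, 117]
-115.0 [117, 117, 121, 131, 141, 145, 147, 147, 147, 148]
-105.0 [149, 149, 147, 141, 137, 139, 143, 145, 147, 147]
-95.0 [147, 147, 147, 147, 147, 147, 147, 147, 148, 148]
-85.0 [148, 148, 148, 148, 148, 148, 148, 148, 148, 148]
-75.0 [148, 148, 149, 149, 150, 150, 147, 134, 113, 91]
-65.0 [75, 72, 79, 91, 100, 107, 111, 112, 112, 110]
-55.0 [108, 104, 101, 100, 100, 100, 100, 100, 100, 100]
-45.0 [100, 100, 100, 100, 101, 101, 101, 102, 102, 102]
-35.0 [103, 101, 92, 78, 69, 78, 99, 120, 135, 144]
-25.0 [148, 150, 150, 150, 150, 150, 150, 150, 150, 150]
-15.0 [151, 152, 149, 138, 116, 93, 76, 72, 79, 89]
-5.0 [99, 106, 109, 110, 111, 112, 112, 113, 121, 134]
5.0 [143, 147, 149, 150, 150, 151, 152, 152, 149, 143]
15.0 [140, 143, 146, 148, 150, 150, 150, 150, 150, 150]
25.0 [150, 150, 150, 150, 150, 150, 150, 151, 151, 151]
35.0 [151, 151, 151, 151, 151, 151, 151, 151, 152, 152]
45.0 [153, 153, 149, 134, 112, 90, 75, 67, 67, 73]
55.0 [84, 95, 97, 90, 81, 77, 79, 84, 87, 89]
65.0 [89, 89, 91, 95, 99, 101, 102, 103, 103, 103]
[477.28386187 115.63230118 135.37599478]
```

View pics/t2.png

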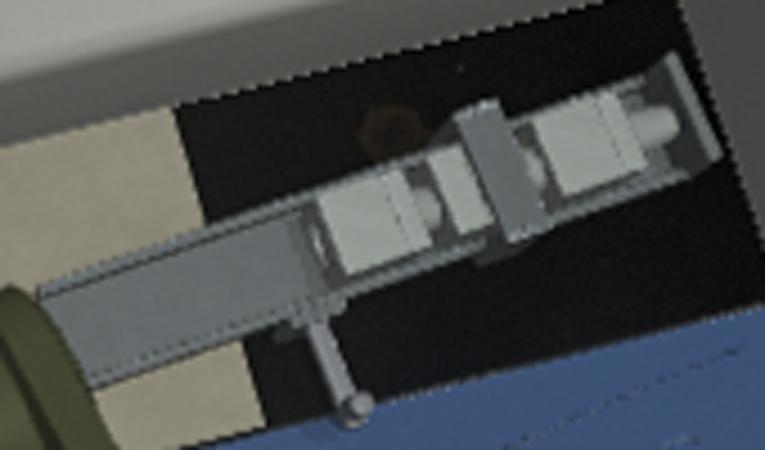

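Gaps are now about 10.5 mm (end/mid) and 13.6 mm (mid/spare), with the middle and end sleeves undisturbed. The spare needs another ~2.7 mm push.

Request:
move_arm(dp=[[19, -42, 0], [19, -42, 0], [20, -42, 0], [20, -42, 0], [19, -41, 0], [0, 0, -40], [0, 0, -40], [0, 0, -28], [0, 0, 0]], rotation=[[0, 0, 0], [0, 0, 0], [0, 0, 0], [0, 0, 0], [0, 0, 0], [0, 0, 0], [0, 0, 0], [0, 0, 0], [0, 0, 0]], hand=[0, 0, 0, 0, 0, 0, 0, 0, 0])

```text
clock: 17.45
eef_pos: [572.8, -93.2, 25.5]
eef_rot: [-3.138, -0.001, 1.662]
wrist_force: [0.7, 0.1, 0.0]
finger_gap: 0.6
finger_force: 0.0
```

Request:
move_arm(dp=[[1, -10, 0], [1, -10, 0], [1, -7, 0], [0.5, -3, 0], [0.4, -2, 0], [0.3, -1.7, 0], [0, 0, 0]], rotation=[[0, 0, 0], [0, 0, 0], [0, 0, 0], [0, 0, 0], [0, 0, 0], [0, 0, 0], [0, 0, 0]], hand=[0, 0, 0, 0, 0, 0, 0])

```text
clock: 18.32
eef_pos: [578.2, -126.3, 27.5]
eef_rot: [3.141, -0.0, 1.663]
wrist_force: [0.3, 0.8, 0.0]
finger_gap: 0.2
finger_force: 0.5
```

Request:
move_arm(dp=[[-1, 10, 0], [-1, 10, 10], [0, 0, 40], [0, 0, 40], [-28, -5, 10], [-29, -5, 0], [-29, -5, 0], [-29, -5, 0], [0, 0, 0], [0, 0, 0]], rotation=[[0, 0, 0], [0, 0, 0], [0, 0, 0], [0, 0, 0], [0, 0, 0], [0, 0, 0], [0, 0, 0], [0, 0, 0], [0, 0, 0], [0, 0, 0]], hand=[0, 0, 0, 0, 0, 0, 0, 0, 0, 0])

```text
clock: 19.58
eef_pos: [461.8, -126.2, 128.1]
eef_rot: [3.14, 0.001, 1.663]
wrist_force: [-0.1, -0.9, 0.4]
finger_gap: 0.2
finger_force: 0.0
```

```bash
python3 prof.py | sed -n '5,8p;12,19p;21p'; python3 - <<'E'
from h import *
s=manip.read_state();print(s["eef_pos"],s["eef_rot"])
c=wrist("w4.png")
E
```

```text
-85.0 [147, 147, 147, 147, 147, 147, 147, 147, 147, 147]
-75.0 [147, 147, 147, 148, 149, 149, 146, 133, 112, 90]
-65.0 [75, 71, 78, 90, 99, 106, 110, 111, 111, 110]
-55.0 [107, 104, 102, 99, 95, 85, 74, 64, 56, 53]
-15.0 [63, 63, 63, 61, 55, 49, 45, 43, 42, 42]
-5.0 [42, 43, 43, 42, 42, 44, 49, 57, 61, 62]
5.0 [61, 61, 62, 63, 65, 68, 68, 65, 63, 62]
15.0 [61, 61, 61, 61, 62, 63, 66, 68, 68, 67]
25.0 [66, 65, 64, 64, 65, 65, 67, 68, 69, 69]
35.0 [67, 66, 71, 79, 89, 96, 101, 108, 117, 122]
45.0 [122, 113, 96, 80, 69, 65, 67, 74, 82, 88]
55.0 [86, 81, 75, 71, 71, 74, 76, 77, 79, 79]
[ 461.42363389 -126.28158794  127.30806945]
[ 461.42363389 -126.28158794  127.30806945] [-3.14135153e+00 -1.22010503e-04  1.66321042e+00]
```

View pics/w4.png

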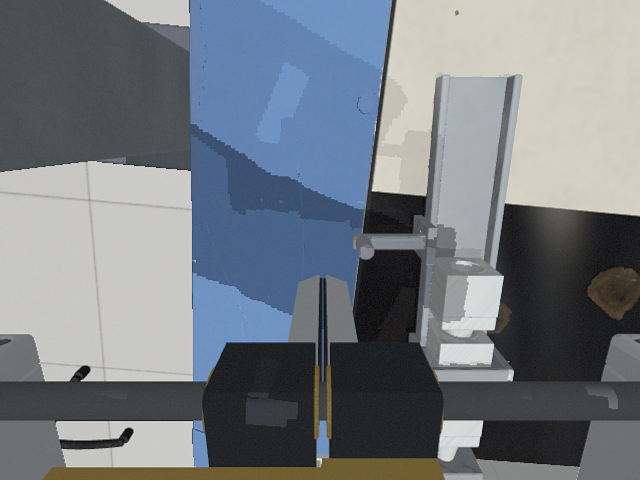

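Spare gap is now about 11.4 mm. The knob at (366,253) and the bar lie right ahead (+x) of the fingers. I'll descend and push the bolt.

Request:
move_arm(dp=[[0, 1, -40], [0, 0, -40], [0, 0, -13], [0, 0, 0]], rotation=[[0, 0, 0], [0, 0, 0], [0, 0, 0], [0, 0, 0]], hand=[0, 0, 0, 0])

```text
clock: 20.38
eef_pos: [461.1, -125.5, 34.5]
eef_rot: [-3.141, -0.0, 1.663]
wrist_force: [0.3, -1.0, 0.1]
finger_gap: -0.0
finger_force: 0.0
```

Request:
move_arm(dp=[[5, 0.5, 0], [5, 0.5, 0], [5, 0.5, 0], [5, 0.5, 0], [5, 0.4, 0], [5, 0.4, 0], [5, 0.4, 0], [2, 0.2, 0], [0, 0, 0]], rotation=[[0, 0, 0], [0, 0, 0], [0, 0, 0], [0, 0, 0], [0, 0, 0], [0, 0, 0], [0, 0, 0], [0, 0, 0], [0, 0, 0]], hand=[0, 0, 0, 0, 0, 0, 0, 0, 0])

```text
clock: 21.5
eef_pos: [498.3, -122.1, 34.4]
eef_rot: [3.141, 0.0, 1.663]
wrist_force: [-0.5, 0.6, 0.5]
finger_gap: 0.7
finger_force: 0.0
```

Request:
move_arm(dp=[[2, 0.2, 0], [2, 0.2, 0], [1, 0.1, 0], [1, 0.1, 0], [0, 0, 0]], rotation=[[0, 0, 0], [0, 0, 0], [0, 0, 0], [0, 0, 0], [0, 0, 0]], hand=[0, 0, 0, 0, 0])

```text
clock: 22.12
eef_pos: [503.7, -121.5, 34.4]
eef_rot: [-3.141, -0.0, 1.663]
wrist_force: [-4.8, -1.4, 2.5]
finger_gap: 0.5
finger_force: 2.4
```

Request:
move_arm(dp=[[1, 0.1, 0], [1, 0.1, 0], [0, 0, 0]], rotation=[[0, 0, 0], [0, 0, 0], [0, 0, 0]], hand=[0, 0, 0])

```text
clock: 22.5
eef_pos: [503.9, -121.5, 34.2]
eef_rot: [-3.136, -0.001, 1.663]
wrist_force: [-20.6, -2.4, 11.7]
finger_gap: 0.3
finger_force: 10.1
```

Request:
move_arm(dp=[[1, 0.1, 0], [0, 0, 0]], rotation=[[0, 0, 0], [0, 0, 0]], hand=[0, 0])

```text
clock: 22.75
eef_pos: [504.0, -121.4, 34.2]
eef_rot: [-3.134, -0.001, 1.663]
wrist_force: [-27.4, -4.8, 16.0]
finger_gap: 0.4
finger_force: 14.1
```

Hard stop reached at the expected travel. I'll retreat and check numerically.

Request:
move_arm(dp=[[-8, -1, 0], [-15, -1, 0], [0, 0, 40], [0, 0, 50], [-20, 40, 10], [-10, 50, 0], [0, 50, 0], [0, 50, 0], [0, 40, 0], [0, 0, 0]], rotation=[[0, 0, 0], [0, 0, 0], [0, 0, 0], [0, 0, 0], [0, 0, 0], [0, 0, 0], [0, 0, 0], [0, 0, 0], [0, 0, 0], [0, 0, 0]], hand=[0, 0, 0, 0, 0, 0, 0, 0, 0, 0])

```text
clock: 24.0
eef_pos: [454.1, 108.9, 134.6]
eef_rot: [3.141, -0.0, 1.666]
wrist_force: [-0.2, -0.3, -0.3]
finger_gap: 0.5
finger_force: 0.0
```

```bash
cp pics/t2.png pics/t2old.png; python3 prof.py; python3 - <<'E'
import cv2,numpy as np
from h import *
a=cv2.imread("pics/t2old.png");b=cv2.imread("pics/t2.png")
t=a[385:430,332:380]; r=cv2.matchTemplate(b,t,cv2.TM_CCOEFF_NORMED);_,s,_,l=cv2.minMaxLoc(r)
u0=np.array([332,385]);print(s,l); c=camera("top")
f=lambda p:back(c,(355+p[0]/4.5,185+p[1]/4.5),60)
print(f(np.array(l)+20)-f(u0+20), manip.read_state()["eef_pos"])
E
```

```text
-125.0 [100, 103, 107, 111, 113, 113, 113, 114, 115, 116]
-115.0 [117, 116, 121, 131, 140, 144, 146, 146, 146, 147]
-105.0 [148, 148, 146, 141, 137, 139, 142, 144, 146, 146]
-95.0 [146, 146, 146, 146, 146, 146, 146, 146, 147, 147]
-85.0 [147, 147, 147, 147, 147, 147, 147, 147, 147, 147]
-75.0 [147, 147, 148, 148, 149, 149, 146, 133, 112, 90]
-65.0 [75, 72, 78, 90, 100, 107, 111, 112, 111, 110]
-55.0 [107, 103, 101, 100, 99, 99, 99, 99, 99, 99]
-45.0 [99, 99, 100, 100, 100, 100, 101, 101, 101, 102]
-35.0 [102, 100, 92, 77, 69, 78, 99, 119, 134, 143]
-25.0 [148, 149, 149, 149, 149, 149, 149, 149, 149, 149]
-15.0 [150, 151, 148, 137, 115, 92, 76, 72, 79, 89]
-5.0 [99, 106, 109, 110, 111, 112, 121, 134, 143, 147]
5.0 [148, 149, 149, 150, 151, 152, 149, 143, 140, 142]
15.0 [146, 147, 148, 149, 149, 149, 149, 149, 149, 149]
25.0 [149, 149, 149, 149, 149, 150, 150, 150, 150, 150]
35.0 [150, 150, 150, 150, 150, 150, 150, 151, 152, 152]
45.0 [148, 133, 109, 88, 74, 67, 68, 74, 85, 94]
55.0 [95, 88, 79, 76, 78, 83, 86, 88, 89, 89]
65.0 [89, 92, 99, 106, 110, 110, 111, 111, 113, 115]
[454.23286749 105.95940645 134.47275328]
0.7547674179077148 (308, 326)
[30.29870569  2.74454969  0.        ] [454.24933408 105.99780396 134.48173323]
```

```bash
python3 - <<'E'
from h import *
o=np.array([581.1,-183.5])+1.2*np.array([.9957,.0924]);ex=np.array([.9957,.0924]);ey=np.array([-.0924,.9957])
c=camera("top");g=camera("top")["image"].astype(np.float32).mean(2)
def pr(z,y0,xs):
    uv=np.array([[proj(c,np.r_[o+x*ex+y*ey,z]) for y in y0] for x in xs]).astype(np.float32)
    return cv2.remap(g,uv[...,0],uv[...,1],cv2.INTER_LINEAR).mean(1).round().astype(int).tolist()
xs=np.arange(-32,30,2.)
for y in (66,69,72,80,95):print(y,pr(40.5,[y-1,y,y+1],xs))
xk=np.arange(-70,-36,2.);print("knob",pr(62.5,[67,69,71],xk),pr(62.5,[77,79],xk))
E
```

```text
66 [95, 103, 113, 117, 119, 118, 116, 117, 116, 115, 118, 121, 118, 118, 116, 115, 115, 104, 99, 101, 101, 101, 101, 102, 91, 75, 86, 106, 103, 58, 27]
69 [99, 110, 124, 126, 126, 125, 125, 124, 124, 124, 123, 124, 124, 124, 124, 124, 109, 96, 99, 103, 102, 103, 102, 102, 97, 73, 87, 104, 91, 51, 20]
72 [106, 117, 120, 122, 124, 124, 122, 121, 120, 121, 122, 122, 120, 120, 119, 122, 121, 105, 102, 103, 103, 102, 102, 102, 95, 73, 83, 104, 97, 54, 26]
80 [86, 89, 97, 86, 68, 70, 80, 76, 74, 79, 83, 77, 80, 86, 86, 91, 98, 103, 103, 103, 102, 103, 103, 104, 95, 76, 87, 107, 95, 54, 28]
95 [64, 101, 107, 96, 102, 105, 105, 104, 105, 104, 103, 104, 103, 103, 102, 102, 102, 103, 103, 103, 104, 103, 103, 104, 96, 76, 90, 108, 86, 49, 25]
knob [25, 23, 24, 37, 47, 77, 119, 131, 126, 120, 95, 72, 57, 57, 70, 86, 103] [25, 23, 38, 84, 96, 70, 56, 55, 57, 79, 108, 123, 125, 123, 112, 101, 104]
```

```bash
python3 -c "
from cell import manip
print(manip.sign_off())"
```

```text
the job is handed in; nothing more can be done
None
```

I handed the job in: the three sleeves are nested with collar gaps of about 10.4 mm (end to middle) and 11.6 mm (middle to spare), the end sleeve is still at its stop, and the bolt is fully across with its tip at the channel's middle; it took about 25 s of the 72 s, but I viewed 11 pictures, one over the limit of 10.

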